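Zero the spice mill, then set it one turn open

ROBOT

A 6-joint arm with a two-finger parallel gripper is mounted at the origin on the work surface. World frame = base frame: x ahead of the robot, y to its left, z up, the work surface at z = 0. Lengths are in m, angles in rad, forces in N, time in s.
With the tool pointing down it reaches from about 0.35 to 0.775 m from the base axis. Payload 5.5 kg.
Tool frame: the origin (TCP) lies midway between the tips of the shut fingers; the grasp point (between the pads) lies grasp_offset behind it (grasp_offset is the distance from the TCP to the grasp point, in m); z points along the fingers, y is the line along which they close (so a half turn about z gives the same grasp; the last joint's range is limited). The gripper opens to 85 mm and grips with 20 to 120 N. Pads are 22 mm wide; open, the fingers measure 114 mm over their backs; the gripper's body (76 mm by 85 mm) begins 54 mm behind the grasp point. The pads swing forward as they close: fully open they stand 13 mm farther back than shut.
Start: joints at [-1.421, 0.313, 0.046, 1.304, 0, 1.431], TCP at [0.164, -0.551, 0.231] pointing down, gripper open.
Joint ranges: [-2.76, 2.76], [-0.86, 1.69], [-1.03, 1.26], [-2.2, 2.34], [-1.47, 1.5], [-3.14, 3.14]. Speed limits (rad/s): [2.57, 2.57, 3.14, 3.14, 3.14, 3.14].

INTERFACE

Orientations are given as a unit quaternion [w, x, y, z].
In Python, from workcell import * gives the robot as it stands.
- The arm moves only by the tool step_arm, never from a script. Its argument "deltas" is a list of rows, each a list of 7 numbers: the shift along the world's x, y, z in mm, then the turn, a rotation vector about the world's x, y, z in degrees, then the gripper's target within -1 to 1 (fully open at 1, half-way at 0, shut at -1). A call has 1 to 5 rows; each row shifts and turns the commanded pose from where the row before left it; what a row does not reach is not made up. A row lasts 1/10 s, in which the tool goes at most 50 mm and 8.59 degrees, less where a joint would pass 70% of its speed; a pose out of reach is approached as far as the arm can. A call is refused whole if a number of a shift passes 50 or a number of a turn 8.59, either way. A call with a gripper value outside its range is refused whole. The fingers move at their own pace and stop on an object; "newtons" is the grip in N (left out, the last holds). Time passes only in rows, so rows that do not move let the fingers close. It gives the time, the measured TCP pose, the force, the opening and the grip force at its end, in the units of the state.
- get_state(): the state, without advancing time (a new reading comes with each control period).
- read_camera(name): name is "side" or "top" or "wrist"; returns a dict with "image" (480x640x3 uint8, red, green, blue), "z_map" (480x640 float32, m along the optical axis (not along the pixel's ray), 0 where there is no reading), "K" (3x3 intrinsics, pixels), "dist_coeffs" ([k1, k2, p1, p2, k3] as OpenCV has them; the pictures are not rectified), "world_from_camera" (4x4, takes a point from camera to world coordinates). Camera axes: x right, y down, z forward; pixel columns grow to the right and rows downward; lengths in m; the calibration is good to about 2 mm. A picture is of the moment at which its call begins.
- hand_in(): hands the job in; it is judged then, once.
The state is a dict: "clock": time; "joint_pos": joint angles; "qvel": joint speeds; "tau": joint torques, N m; "tcp_pos": TCP position; "orientation": TCP orientation; "wrist_force": force on the tool from outside, world axes, zero at the start; "ft_torque": the same for the moment, N m; "finger_gap": finger opening in m; "grip_force": force on a finger pad.
Only numpy, scipy, OpenCV 4.12 (cv2) and the standard library are available. Lean on these libraries where they do the work, as an engineer would, in place of code of your own. Each camera call takes 0.05 s, during which the arm holds its last target. There are 200 camera calls.

TASK

Set the grind of the spice mill: by the red spinner knob, wind its adjusting wheel down (clockwise seen from above) until the burrs bear on each other and the wheel clearly stiffens, without forcing it, then wind it back up one full turn from there and let go. Leave the lunchbox, bottle, bowl and fork where they are.

Things in the scene. Friction and masses are not known exactly. Their poses are not given: they have to be found in the camera images.
- mill: hand spice mill fixed to the granite: wooden block 130 x 130 x 66 mm, green housing up to 120 mm, a brass threaded stud 18 mm in diameter standing on its centre line. Origin on the granite under the centre line. Its adjusting wheel starts 0.6 to 1.5 turns above the point where the hidden burrs touch; where the knob points at the touch differs every time
- wheel_center (a point): centre of the top face of the adjusting wheel, on the stud's axis, about 137 mm above the granite. A steel disc 126 mm in diameter, 10 mm thick, threaded on the stud: clockwise seen from above winds it down, 1.5 mm a turn. It turns freely at about 0.05 N m (1 N at the knob) and stays where it is left
- knob_center (a point): centre, half-way up, of the red spinner knob: an upright plastic cylinder 18 mm in diameter, 42 mm high, that stands on the wheel's top face 50 mm from the wheel's axis (the knob's centre is 23 mm above that face, with 5 mm of springy play up and down, 0.3 N per mm). It spins freely on its own upright pin, so that a hand can hold it and go round in circles without turning
- lunchbox: square clear lunchbox with a blue lid and white side flaps, 156 x 156 x 63 mm, loose; origin under its centre
- bottle: steel bottle with black cap and orange flip lever, 68 mm in diameter, 187 mm high, loose; origin under its centre
- bowl: blue ceramic bowl, 136 mm across, 55 mm high, loose; origin under its centre
- fork: bamboo fork lying flat, 195 mm long, 5 mm thick, loose; origin at its underside, x along it to the tines
- stud_tip (a point): top end of the threaded stud, about 178 mm above the granite, on the wheel's axis. Fixed. The height at which the burrs below touch cannot be seen or read off, only felt. Past the touch the torque rises by about 1 N m per rad (20 N per rad, or 4 N per 10 mm of path, at the knob); more than 0.7 rad past it harms the burrs

How it is judged:
On the way:
1. the wheel is wound down until the burrs bear on each other (at least 0.15 rad past the first touch, 42.036 mm below the stud's tip, about 3 N more at the knob) (z of wheel_center in the frame of stud_tip below -0.042036 m), for 0.1 s.
At the end, for the whole second after the job is handed in: after the burrs have been brought to bear on each other, the wheel rests one turn, give or take a fifth of a turn, above its first touch (top face 40.2 to 40.8 mm below the stud's tip; it was 42.0 mm at the touch), and is let go (z of wheel_center in the frame of stud_tip between -0.0408 and -0.0402 m).
It fails at once if the wheel is forced: more than 0.7 rad past the first touch, about 14 N more at the knob (z of wheel_center in the frame of stud_tip below -0.042167 m).
It fails at once if the lunchbox, bottle, bowl or fork is moved by more than 30 mm or the bottle tipped (distance of any of lunchbox, bottle, bowl, fork from where it was at the start of the episode above 0.03 m or angle between bottle's own z axis and vertical above 0.5 rad).
It also fails if it takes over 72 s, if anything falls off the work surface, if the arm or the gripper's body presses on something with over 40 N, if the wrist force passes 120 N, or if a joint passes its speed limit or range.

## Working session

There is one attempt and no reset: what is moved stays moved. The work goes in short steps, Python scripts to look and compute and a tool call to move; the robot and the scene stay as the last step left them, time stands still between calls to the robot, and variables do not carry over. Pictures are saved under pics/ and viewed, at most 10 in all, crops included, and the job is handed in when it is done.

Besides the shell and the picture viewer there is one more tool, called in YAML: its name, and indented under it one key for each argument. step_arm: Moves the arm, as the interface text tells. Its arguments: {"type":"object","properties":{"deltas":{"type":"array","items":{"type":"array","items":{"type":"number"}}},"newtons":{"type":"number"}},"required":["deltas"]}

```bash
mkdir -p pics; ls; python3 - <<'E'
from workcell import *
import cv2,numpy as np
s=get_state();print(s)
ims=[]
for n in("top","side"):
    c=read_camera(n);np.savez(f"{n}.npz",**c);ims.append(c["image"])
    print(n,c["K"].tolist(),c["world_from_camera"].round(3).tolist(),c["dist_coeffs"])
    cv2.imwrite(f"pics/{n}.png",c["image"][:,:,::-1])
E
```

```text
pics
{'clock': 0.0, 'joint_pos': array([-1.42056205e+00,  3.14071611e-01,  4.49498491e-02,  1.30363444e+00,
        1.94827120e-05,  1.43123176e+00]), 'qvel': array([-0.00070188, -0.00080485,  0.00053539, -0.00166926,  0.00073001,
        0.00043442]), 'tau': array([ 2.37698632e-04, -4.80630898e+01,  2.98529828e+01,  1.94752071e-02,
       -9.29870180e-05,  1.46685812e-05]), 'tcp_pos': array([ 0.16424607, -0.55047963,  0.23035649]), 'orientation': array([-9.79976814e-04,  9.89519960e-01,  1.44392826e-01,  4.51340498e-06]), 'wrist_force': array([ 0.2494497 , -0.14496667,  0.45367393]), 'ft_torque': array([0.02871351, 0.01732138, 0.03318718]), 'grip_force': 0.0, 'finger_gap': 0.08582014537259111}
top [[598.7631748017261, 0.0, 328.0538898985098], [0.0, 598.7631748017261, 240.87548465154862], [0.0, 0.0, 1.0]] [[-0.01, -0.997, 0.077, 0.483], [-1.0, 0.011, 0.012, 0.068], [-0.013, -0.076, -0.997, 1.423], [0.0, 0.0, 0.0, 1.0]] [-0.1831248  0.         0.         0.         0.       ]
side [[484.9873421465403, 0.0, 324.22487533927944], [0.0, 484.9873421465403, 234.2019194607031], [0.0, 0.0, 1.0]] [[-0.992, -0.094, 0.083, 0.494], [-0.126, 0.747, -0.653, 0.723], [-0.001, -0.659, -0.752, 0.888], [0.0, 0.0, 0.0, 1.0]] [-0.02905818  0.          0.          0.          0.        ]
```

View pics/top.png

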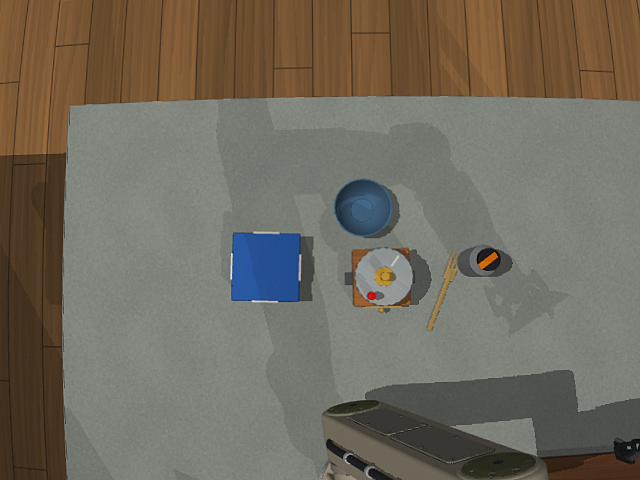

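View pics/side.png

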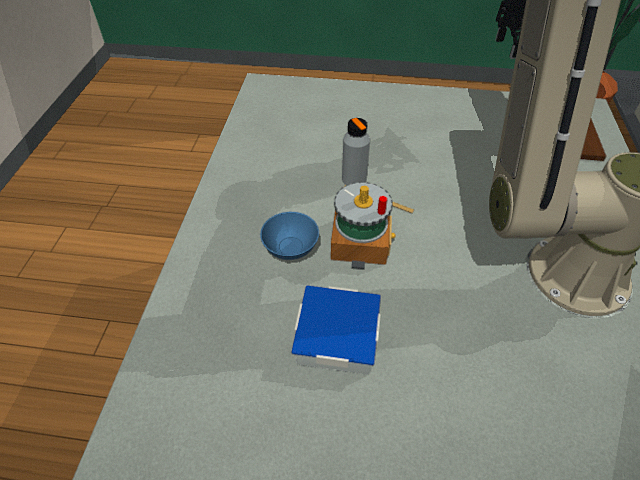

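The top view shows the wheel at about (384,277), the red knob at (372,296), the bowl at (363,208), the fork at about (443,290) and the bottle at (487,261). The side view shows the knob upright at (382,205) and the stud at (364,196).

```bash
cat > h.py <<'E'
import numpy as np,cv2
def cloud(c):
    z=c["z_map"];v,u=np.mgrid[:480,:640]
    p=cv2.undistortPoints(np.stack([u,v],-1).reshape(-1,1,2).astype(np.float32),c["K"],c["dist_coeffs"]).reshape(480,640,2)
    P=np.dstack([p[...,0]*z,p[...,1]*z,z]);T=c["world_from_camera"]
    return P@T[:3,:3].T+T[:3,3]
def red(c):
    h=cv2.cvtColor(c["image"],cv2.COLOR_RGB2HSV)
    return ((h[...,0]<6)|(h[...,0]>174))&(h[...,1]>180)&(h[...,2]>90)&(c["z_map"]>0)
def circ(xy):
    A=np.c_[2*xy,np.ones(len(xy))];s=np.linalg.lstsq(A,(xy**2).sum(1),rcond=None)[0]
    return s[:2],np.sqrt(s[2]+s[:2]@s[:2])
E
python3 - <<'E'
from h import *
for n in("top","side"):
    c=np.load(n+".npz");W=cloud(c);m=red(c);w=W[m]
    reg=(abs(W[...,0]-.45)<.2)&(abs(W[...,1]+.02)<.15)
    print(n,"knob n",len(w),np.median(w,0),w.min(0),w.max(0))
    t=w[w[:,2]>np.percentile(w[:,2],95)-.004];print("knobtop",t.mean(0),len(t))
    wh=W[reg&(abs(W[...,2]-.137)<.004)].astype(np.float32)
    print("wheel",len(wh),wh.mean(0),wh.min(0),wh.max(0),cv2.minEnclosingCircle(wh[:,:2].copy()))
    hull=cv2.convexHull(wh[:,:2].copy())[:,0];print(circ(hull))
    st=W[reg&(W[...,2]>.165)&~m];st=st[np.hypot(*(st[:,:2]-wh[:,:2].mean(0)).T)<.03];print("stud",len(st),st.mean(0),st.max(0))
E
```

```text
top knob n 50 [ 0.46270906 -0.0050989   0.17890119] [ 0.45630449 -0.01359319  0.17342875] [0.47093836 0.00126046 0.18536772]
knobtop [ 0.46359745 -0.00462297  0.18048285] 31
wheel 2049 [ 0.5054031  -0.03615956  0.1363842 ] [ 0.44212455 -0.09898983  0.13300556] [0.5672938  0.02642873 0.14099847] ((0.5043747425079346, -0.03496994823217392), 0.06431037187576294)
(array([ 0.504452  , -0.03557751]), np.float64(0.06310887962193816))
stud 72 [ 0.50419027 -0.034186    0.17563618] [ 0.51227463 -0.02466835  0.18148061]
side knob n 127 [0.46506624 0.00119996 0.1677505 ] [ 0.45720563 -0.01247136  0.140514  ] [0.4725458  0.00539636 0.18144995]
knobtop [ 0.46469534 -0.00349519  0.17925833] 38
wheel 1552 [ 0.5078714  -0.02863908  0.13590595] [ 0.44126293 -0.09774483  0.1330016 ] [0.5681222  0.03151339 0.14099784] ((0.5041788220405579, -0.03366001322865486), 0.06581081449985504)
(array([ 0.50472442, -0.03367246]), np.float64(0.06417845375638814))
stud 73 [ 0.50468121 -0.03089738  0.1736755 ] [ 0.51366584 -0.02310269  0.17935491]
```

Two cameras agree: wheel axis is at about (0.5045, -0.0345) and the knob at (0.464, -0.0045). That gives a radius of 50.4 mm (50 expected), with the knob top at about 0.180 m. I'll start the approach, turning the yaw positive to keep joint 6 clear of its limit.

```bash
python3 -c "
from workcell import *
print(grasp_offset)"
```

```text
0.0187
```

step_arm:
  deltas:
    - [20, 40, 10, 0, 0, 8.5, 0]
    - [20, 40, 10, 0, 0, 8.5, 0]
    - [20, 40, 0, 0, 0, 8.5, 0]
    - [20, 40, 0, 0, 0, 8.5, 0]
    - [20, 40, 0, 0, 0, 8.5, 0]
  newtons: 50

```text
clock: 0.6
tcp_pos: [0.2646, -0.3493, 0.251]
orientation: [-0.0, 0.869, 0.496, 0.0]
wrist_force: [0.9, -0.1, 0.2]
finger_gap: 0.0429
grip_force: 0.0
```

step_arm:
  deltas:
    - [25, 43, 0, 0, 0, 8.5, 0]
    - [25, 43, 0, 0, 0, 8.5, 0]
    - [25, 43, 0, 0, 0, 8.5, 0]
    - [25, 43, 0, 0, 0, 8.5, 0]
    - [25, 43, 0, 0, 0, 8.5, 0]

```text
clock: 1.1
tcp_pos: [0.3897, -0.1341, 0.2513]
orientation: [0.0, 0.63, 0.777, 0.0]
wrist_force: [1.6, 0.9, 0.4]
finger_gap: 0.0429
grip_force: 0.0
```

step_arm:
  deltas:
    - [25, 43, 0, 0, 0, 8.5, 0]
    - [25, 43, 0, 0, 0, 8.5, 0]
    - [25, 43, 0, 0, 0, 0, 0]
    - [0, 0, 0, 0, 0, 0, 0]
    - [0, 0, 0, 0, 0, 0, 0]

```text
clock: 1.6
tcp_pos: [0.4642, -0.0058, 0.2507]
orientation: [-0.001, 0.509, 0.861, -0.0]
wrist_force: [0.3, -0.5, -0.2]
finger_gap: 0.0428
grip_force: 0.0
```

```bash
python3 - <<'E'
from workcell import *
from h import *
s=get_state();print(s["joint_pos"].round(3),s["tcp_pos"].round(4),s["wrist_force"].round(2))
for n in ("wrist","top"):
    c=read_camera(n);W=cloud(c);m=red(c)&(W[...,2]>.13)&(W[...,2]<.2)
    w=W[m];print(n,len(w))
    if len(w):
        t=w[w[:,2]>np.percentile(w[:,2],95)-.005];print(t.mean(0),t.min(0),t.max(0))
    if n=="wrist":cv2.imwrite("pics/w1.png",c["image"][:,:,::-1])
E
```

```text
[-0.185  0.094 -0.182  1.296 -0.     0.883] [ 0.4642 -0.0058  0.2507] [ 0.33 -0.46 -0.17]
wrist 993
[ 0.46282395 -0.00695773  0.17851236] [ 0.45489293 -0.01571671  0.17463608] [0.47126417 0.00095538 0.18073573]
top 0
```

View pics/w1.png

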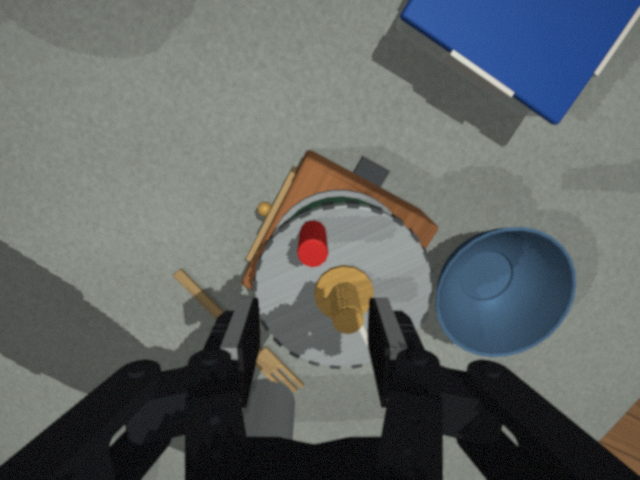

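The wrist view shows the knob at (313,245), centred between the fingers in the closing direction, and the stud at (347,305). Wrist depth puts the knob top at (0.463, -0.007, 0.179), which agrees with the earlier measurement. I'll descend and grip.

step_arm:
  deltas:
    - [0, 0, -30, 0, 0, 0, 0]
    - [0, 0, -30, 0, 0, 0, 0]
    - [0, 0, -25, 0, 0, 0, 0]
    - [0, 0, -19, 0, 0, 0, 0]
    - [0, 0, 0, 0, 0, 0, 0]

```text
clock: 2.2
tcp_pos: [0.4616, -0.0084, 0.145]
orientation: [-0.002, 0.512, 0.859, -0.001]
wrist_force: [-1.0, 0.0, 0.1]
finger_gap: 0.0428
grip_force: 0.0
```

step_arm:
  deltas:
    - [0, 0, 0, 0, 0, 0, -1]
    - [0, 0, 0, 0, 0, 0, -1]
    - [0, 0, 0, 0, 0, 0, -1]
    - [0, 0, 0, 0, 0, 0, -1]
    - [0, 0, 0, 0, 0, 0, -1]

```text
clock: 2.7
tcp_pos: [0.4652, -0.0075, 0.1481]
orientation: [0.001, 0.511, 0.86, 0.0]
wrist_force: [0.9, -1.9, -0.6]
finger_gap: 0.0172
grip_force: 48.7
```

```bash
python3 - <<'E'
from workcell import *
from h import *
s=get_state();print(s["tcp_pos"],s["wrist_force"].round(2),s["finger_gap"],s["grip_force"])
c=read_camera("wrist")
cv2.imwrite("pics/w2.png",c["image"][:,:,::-1])
E
```

```text
[ 0.46515536 -0.00745902  0.14807064] [ 0.88 -1.93 -0.57] 0.017193721682512996 48.69043529033661
```

View pics/w2.png

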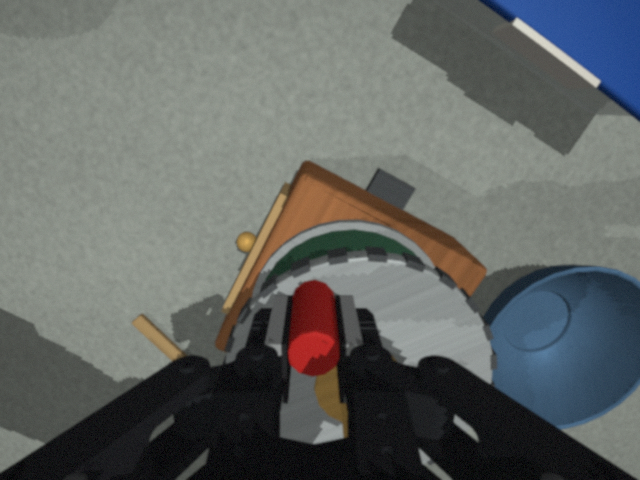

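The knob is held between the pads at about (313,330), with a gap of 17.2 mm and a grip of 49 N. Next I'll compute the circle deltas.

```bash
cat >> h.py <<'E'
def tab(t0,step,n,r=50):
    a=np.radians(t0+step*np.arange(n+1));p=np.round(r*np.c_[np.cos(a),np.sin(a)],1)
    for i,d in enumerate(np.diff(p,axis=0).round(1)):print(int(t0+step*(i+1)),d.tolist(),end="\n" if i%5==4 else " ")
E
python3 -c "
from h import *
tab(145,-10,20)"
```

```text
135 [5.6, 6.7] 125 [6.7, 5.6] 115 [7.6, 4.3] 105 [8.2, 3.0] 95 [8.5, 1.5]
85 [8.8, 0.0] 75 [8.5, -1.5] 65 [8.2, -3.0] 55 [7.6, -4.3] 45 [6.7, -5.6]
35 [5.6, -6.7] 25 [4.3, -7.6] 15 [3.0, -8.2] 5 [1.5, -8.5] -5 [0.0, -8.8]
-15 [-1.5, -8.5] -25 [-3.0, -8.2] -35 [-4.3, -7.6] -45 [-5.6, -6.7] -55 [-6.7, -5.6]
```

step_arm:
  deltas:
    - [5.6, 6.7, 0, 0, 0, 0, -1]
    - [6.7, 5.6, 0, 0, 0, 0, -1]
    - [7.6, 4.3, 0, 0, 0, 0, -1]
    - [8.2, 3.0, -0.1, 0, 0, 0, -1]
    - [8.5, 1.5, -0.1, 0, 0, 0, -1]

```text
clock: 3.25
tcp_pos: [0.5016, 0.0133, 0.1471]
orientation: [0.001, 0.511, 0.86, -0.001]
wrist_force: [-0.5, -9.6, 0.3]
finger_gap: 0.0166
grip_force: 49.1
```

```bash
python3 -c "
from workcell import *
s=get_state();print(s['tcp_pos'].round(4),s['wrist_force'].round(2),s['ft_torque'].round(2),s['finger_gap'],s['grip_force'])"
```

```text
[0.5016 0.0133 0.1471] [-0.5  -9.59  0.28] [-1.94  0.15 -0.  ] 0.01658866863060282 49.05090093612671
```

The radial force of -9.6 N shows my circle sits about 2 mm too far in +y, so I'll correct that.

step_arm:
  deltas:
    - [8.8, -1.0, 0, 0, 0, 0, -1]
    - [8.5, -2.3, 0, 0, 0, 0, -1]
    - [8.2, -3.0, 0, 0, 0, 0, -1]
    - [7.6, -4.3, -0.1, 0, 0, 0, -1]
    - [6.7, -5.6, -0.1, 0, 0, 0, -1]

```text
clock: 3.75
tcp_pos: [0.5411, -0.0019, 0.1467]
orientation: [-0.001, 0.51, 0.86, 0.0]
wrist_force: [-2.2, 0.2, 0.1]
finger_gap: 0.0167
grip_force: 49.1
```

step_arm:
  deltas:
    - [5.6, -6.7, 0, 0, 0, 0, -1]
    - [4.3, -7.6, 0, 0, 0, 0, -1]
    - [3.0, -8.2, 0, 0, 0, 0, -1]
    - [1.5, -8.5, -0.1, 0, 0, 0, -1]
    - [0, -8.8, -0.1, 0, 0, 0, -1]

```text
clock: 4.25
tcp_pos: [0.5554, -0.0427, 0.1468]
orientation: [0.0, 0.511, 0.86, 0.0]
wrist_force: [-0.7, 0.8, 0.3]
finger_gap: 0.0164
grip_force: 49.1
```

step_arm:
  deltas:
    - [-1.5, -8.5, 0, 0, 0, 0, -1]
    - [-3.0, -8.2, 0, 0, 0, 0, -1]
    - [-4.3, -7.6, 0, 0, 0, 0, -1]
    - [-5.6, -6.7, -0.1, 0, 0, 0, -1]
    - [-6.7, -5.6, -0.1, 0, 0, 0, -1]

```text
clock: 4.75
tcp_pos: [0.5334, -0.079, 0.1466]
orientation: [0.0, 0.511, 0.86, 0.0]
wrist_force: [0.6, 2.8, 0.8]
finger_gap: 0.0167
grip_force: 49.1
```

```bash
cat > st.py <<'E'
from workcell import *
from h import *
C=np.array([.5055,-.037])
def show():
    s=get_state();d=s["tcp_pos"][:2]-C;a=np.arctan2(d[1],d[0]);f=s["wrist_force"]
    print("ang %.1f r %.1f z %.1f  resist %.2f rad %.2f fz %.2f"%(np.degrees(a),1e3*np.hypot(*d),1e3*s["tcp_pos"][2],-np.sin(a)*f[0]+np.cos(a)*f[1],np.cos(a)*f[0]+np.sin(a)*f[1],f[2]),s["clock"])
E
python3 -c "
from st import *
P=np.array([[.4652,-.0075],[.5016,.0133],[.5411,-.0019],[.5554,-.0427],get_state()['tcp_pos'][:2]])
print(circ(P));show()
tab(-55,-7,48)"
```

```text
(array([ 0.50553375, -0.0371248 ]), np.float64(0.050243604083773694))
ang -56.4 r 50.5 z 146.6  resist 1.98 rad -1.99 fz 0.84 4.75
-62 [-5.2, -3.1] -69 [-5.6, -2.6] -76 [-5.8, -1.8] -83 [-6.0, -1.1] -90 [-6.1, -0.4]
-97 [-6.1, 0.4] -104 [-6.0, 1.1] -111 [-5.8, 1.8] -118 [-5.6, 2.6] -125 [-5.2, 3.1]
-132 [-4.8, 3.8] -139 [-4.2, 4.4] -146 [-3.8, 4.8] -153 [-3.1, 5.3] -160 [-2.4, 5.6]
-167 [-1.7, 5.9] -174 [-1.0, 6.0] -181 [-0.3, 6.1] -188 [0.5, 6.1] -195 [1.2, 5.9]
-202 [1.9, 5.8] -209 [2.7, 5.5] -216 [3.2, 5.2] -223 [3.9, 4.7] -230 [4.5, 4.2]
-237 [4.9, 3.6] -244 [5.3, 3.0] -251 [5.6, 2.4] -258 [5.9, 1.6] -265 [6.0, 0.9]
-272 [6.1, 0.2] -279 [6.1, -0.6] -286 [6.0, -1.3] -293 [5.7, -2.1] -300 [5.5, -2.7]
-307 [5.1, -3.4] -314 [4.6, -3.9] -321 [4.2, -4.5] -328 [3.5, -5.0] -335 [2.9, -5.4]
-342 [2.3, -5.6] -349 [1.5, -6.0] -356 [0.8, -6.0] -363 [0.0, -6.1] -370 [-0.7, -6.1]
-377 [-1.4, -5.9] -384 [-2.1, -5.7] -391 [-2.8, -5.5]
```

Circle fit is clean: centre (0.5055, -0.037), r 50.2 mm. 200° is done. From here I'll use short 21° calls and watch the tangential force.

step_arm:
  deltas:
    - [-5.2, -2.8, 0, 0, 0, 0, -1]
    - [-5.6, -2.6, 0, 0, 0, 0, -1]
    - [-5.8, -1.8, -0.1, 0, 0, 0, -1]
    - [0, 0, 0, 0, 0, 0, -1]

```text
clock: 5.15
tcp_pos: [0.5165, -0.0861, 0.1465]
orientation: [-0.0, 0.511, 0.86, -0.0]
wrist_force: [-1.0, -0.3, 0.9]
finger_gap: 0.0165
grip_force: 49.0
```

step_arm:
  deltas:
    - [-6.0, -1.1, 0, 0, 0, 0, -1]
    - [-6.1, -0.4, 0, 0, 0, 0, -1]
    - [-6.1, 0.4, -0.1, 0, 0, 0, -1]
    - [0, 0, 0, 0, 0, 0, -1]

```text
clock: 5.55
tcp_pos: [0.498, -0.0867, 0.1463]
orientation: [-0.0, 0.511, 0.86, -0.0]
wrist_force: [-0.8, 0.1, -0.2]
finger_gap: 0.0164
grip_force: 49.0
```

step_arm:
  deltas:
    - [-6.0, 1.1, 0, 0, 0, 0, -1]
    - [-5.8, 1.8, 0, 0, 0, 0, -1]
    - [-5.6, 2.6, -0.1, 0, 0, 0, -1]
    - [0, 0, 0, 0, 0, 0, -1]

```text
clock: 5.95
tcp_pos: [0.4815, -0.0811, 0.1465]
orientation: [0.0, 0.51, 0.86, 0.0]
wrist_force: [2.0, 0.4, 0.8]
finger_gap: 0.0168
grip_force: 49.1
```

step_arm:
  deltas:
    - [-5.2, 3.1, 0, 0, 0, 0, -1]
    - [-4.8, 3.8, 0, 0, 0, 0, -1]
    - [-4.2, 4.4, -0.1, 0, 0, 0, -1]
    - [0, 0, 0, 0, 0, 0, -1]

```text
clock: 6.35
tcp_pos: [0.4692, -0.0715, 0.1471]
orientation: [0.003, 0.511, 0.86, -0.001]
wrist_force: [5.1, -5.0, -0.3]
finger_gap: 0.0164
grip_force: 49.0
```

The tangential resistance has jumped to 7.1 N at about -136.5°, so the burrs bear. I'll hold and confirm with a small nudge.

step_arm:
  deltas:
    - [0, 0, 0, 0, 0, 0, -1]
    - [-1.4, 1.5, 0, 0, 0, 0, -1]
    - [0, 0, 0, 0, 0, 0, -1]
    - [0, 0, 0, 0, 0, 0, -1]

```text
clock: 6.75
tcp_pos: [0.4685, -0.0707, 0.1472]
orientation: [0.003, 0.511, 0.86, -0.001]
wrist_force: [5.0, -6.7, 1.3]
finger_gap: 0.0168
grip_force: 49.1
```

```bash
python3 -c "
from st import *
show();tab(-142,10,36)"
```

```text
ang -137.6 r 50.1 z 147.2  resist 8.35 rad 0.84 fz 1.26 6.75
-132 [5.9, -6.4] -122 [7.0, -5.2] -112 [7.8, -4.0] -102 [8.3, -2.5] -92 [8.7, -1.1]
-82 [8.7, 0.5] -72 [8.5, 1.9] -62 [8.0, 3.5] -52 [7.3, 4.7] -42 [6.4, 5.9]
-32 [5.2, 7.0] -22 [4.0, 7.8] -12 [2.5, 8.3] -2 [1.1, 8.7] 8 [-0.5, 8.7]
18 [-1.9, 8.5] 28 [-3.5, 8.0] 38 [-4.7, 7.3] 48 [-5.9, 6.4] 58 [-7.0, 5.2]
68 [-7.8, 4.0] 78 [-8.3, 2.5] 88 [-8.7, 1.1] 98 [-8.7, -0.5] 108 [-8.5, -1.9]
118 [-8.0, -3.5] 128 [-7.3, -4.7] 138 [-6.4, -5.9] 148 [-5.2, -7.0] 158 [-4.0, -7.8]
168 [-2.5, -8.3] 178 [-1.1, -8.7] 188 [0.5, -8.7] 198 [1.9, -8.5] 208 [3.5, -8.0]
218 [4.7, -7.3]
```

It stiffens with the nudge: 8.35 N, about 0.37 rad past a touch near -117°. I'll wind back to about -117° + 360°.

step_arm:
  deltas:
    - [5.9, -6.4, 0, 0, 0, 0, -1]
    - [7.0, -5.2, 0, 0, 0, 0, -1]
    - [7.8, -4.0, 0, 0, 0, 0, -1]
    - [8.3, -2.5, 0.1, 0, 0, 0, -1]
    - [8.7, -1.1, 0.1, 0, 0, 0, -1]

```text
clock: 7.25
tcp_pos: [0.5031, -0.0874, 0.1456]
orientation: [-0.002, 0.511, 0.86, -0.0]
wrist_force: [-0.7, 2.6, 0.3]
finger_gap: 0.016
grip_force: 49.1
```

step_arm:
  deltas:
    - [8.7, 0.5, 0, 0, 0, 0, -1]
    - [8.5, 1.9, 0, 0, 0, 0, -1]
    - [8.0, 3.5, 0, 0, 0, 0, -1]
    - [7.3, 4.7, 0.1, 0, 0, 0, -1]
    - [6.4, 5.9, 0.1, 0, 0, 0, -1]

```text
clock: 7.75
tcp_pos: [0.543, -0.0708, 0.1463]
orientation: [-0.0, 0.51, 0.86, -0.0]
wrist_force: [-2.6, 2.3, 0.7]
finger_gap: 0.0167
grip_force: 49.2
```

step_arm:
  deltas:
    - [5.2, 7.0, 0, 0, 0, 0, -1]
    - [4.0, 7.8, 0, 0, 0, 0, -1]
    - [2.5, 8.3, 0, 0, 0, 0, -1]
    - [1.1, 8.7, 0.1, 0, 0, 0, -1]
    - [-0.5, 8.7, 0.1, 0, 0, 0, -1]

```text
clock: 8.25
tcp_pos: [0.5553, -0.0303, 0.1468]
orientation: [0.0, 0.511, 0.86, -0.0]
wrist_force: [-2.5, -1.3, 1.2]
finger_gap: 0.0165
grip_force: 49.2
```

step_arm:
  deltas:
    - [-1.9, 8.5, 0, 0, 0, 0, -1]
    - [-3.5, 8.0, 0, 0, 0, 0, -1]
    - [-4.7, 7.3, 0, 0, 0, 0, -1]
    - [-5.9, 6.4, 0.1, 0, 0, 0, -1]
    - [-7.0, 5.2, 0.1, 0, 0, 0, -1]

```text
clock: 8.75
tcp_pos: [0.5322, 0.0052, 0.1473]
orientation: [0.001, 0.51, 0.86, 0.0]
wrist_force: [0.2, -2.0, 1.0]
finger_gap: 0.0169
grip_force: 49.3
```

step_arm:
  deltas:
    - [-7.8, 4.0, 0, 0, 0, 0, -1]
    - [-8.3, 2.5, 0, 0, 0, 0, -1]
    - [-8.7, 1.1, 0, 0, 0, 0, -1]
    - [-8.7, -0.5, 0.1, 0, 0, 0, -1]
    - [-8.5, -1.9, 0.1, 0, 0, 0, -1]

```text
clock: 9.25
tcp_pos: [0.4893, 0.0101, 0.1472]
orientation: [-0.0, 0.51, 0.86, 0.0]
wrist_force: [1.0, 0.8, 0.7]
finger_gap: 0.0161
grip_force: 49.2
```

step_arm:
  deltas:
    - [-8.0, -3.5, 0, 0, 0, 0, -1]
    - [-7.3, -4.7, 0, 0, 0, 0, -1]
    - [-6.4, -5.9, 0, 0, 0, 0, -1]
    - [-5.2, -7.0, 0.1, 0, 0, 0, -1]
    - [-4.0, -7.8, 0.1, 0, 0, 0, -1]

```text
clock: 9.75
tcp_pos: [0.4587, -0.0197, 0.1473]
orientation: [-0.0, 0.511, 0.86, -0.0]
wrist_force: [0.9, 0.7, -0.3]
finger_gap: 0.0166
grip_force: 49.2
```

step_arm:
  deltas:
    - [-2.5, -8.3, 0, 0, 0, 0, -1]
    - [-1.1, -8.7, 0, 0, 0, 0, -1]
    - [0.5, -8.7, 0, 0, 0, 0, -1]
    - [1.9, -8.5, 0.1, 0, 0, 0, -1]
    - [3.5, -8.0, 0.1, 0, 0, 0, -1]

```text
clock: 10.25
tcp_pos: [0.4619, -0.062, 0.1476]
orientation: [0.0, 0.511, 0.86, 0.0]
wrist_force: [2.4, 2.5, 0.4]
finger_gap: 0.0163
grip_force: 49.2
```

step_arm:
  deltas:
    - [4.7, -7.3, 0, 0, 0, 0, -1]
    - [5.9, -6.4, 0, 0, 0, 0, -1]
    - [7.0, -5.2, 0, 0, 0, 0, -1]
    - [3.8, -2.1, 0, 0, 0, 0, -1]
    - [0, 0, 0, 0, 0, 0, -1]

```text
clock: 10.75
tcp_pos: [0.4837, -0.0825, 0.1474]
orientation: [0.0, 0.51, 0.86, 0.0]
wrist_force: [2.4, 1.9, 1.3]
finger_gap: 0.0165
grip_force: 49.2
```

```bash
python3 -c "
from st import *
show()"
```

```text
ang -115.6 r 50.4 z 147.4  resist 1.31 rad -2.76 fz 1.33 10.75
```

At -115.6°, one turn above the estimated touch. I'll release and retreat upward.

step_arm:
  deltas:
    - [0, 0, 0, 0, 0, 0, 0]
    - [0, 0, 0, 0, 0, 0, 0]
    - [0, 0, 0, 0, 0, 0, 0]
    - [0, 0, 0, 0, 0, 0, 0]

```text
clock: 11.15
tcp_pos: [0.4826, -0.0823, 0.1475]
orientation: [-0.0, 0.511, 0.86, -0.0]
wrist_force: [-0.5, -0.1, -0.2]
finger_gap: 0.0427
grip_force: 0.0
```

step_arm:
  deltas:
    - [0, 0, 15, 0, 0, 0, 0]
    - [0, 0, 30, 0, 0, 0, 0]
    - [0, 0, 35, 0, 0, 0, 0]
    - [0, 0, 20, 0, 0, 0, 0]
    - [0, 0, 0, 0, 0, 0, 0]

```text
clock: 11.65
tcp_pos: [0.4845, -0.0829, 0.2508]
orientation: [0.003, 0.511, 0.86, 0.0]
wrist_force: [0.3, -0.1, 0.9]
finger_gap: 0.0425
grip_force: 0.0
```

```bash
python3 - <<'E'
from st import *
show()
c=read_camera("wrist");W=cloud(c);m=red(c)&(W[...,2]>.13)&(W[...,2]<.2);w=W[m];t=w[w[:,2]>np.percentile(w[:,2],95)-.005].mean(0)
print(t,np.degrees(np.arctan2(*(t[:2]-C)[::-1])))
cv2.imwrite("pics/w3.png",c["image"][:,:,::-1])
E
```

```text
ang -114.6 r 50.5 z 250.8  resist 0.36 rad -0.00 fz 0.87 11.65
[ 0.48178055 -0.08105519  0.17891201] -118.29815691449365
```

View pics/w3.png

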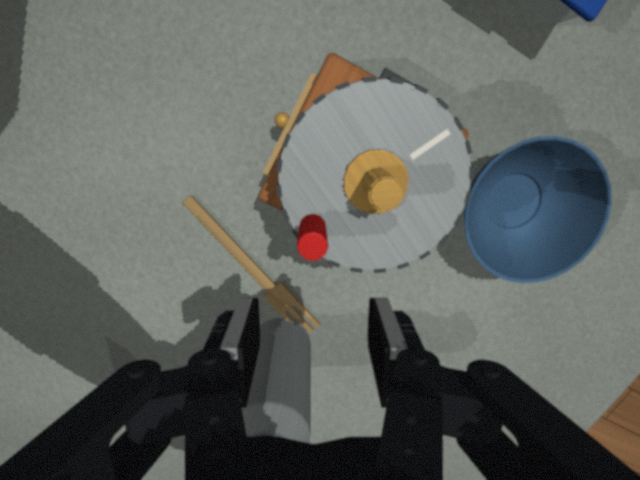

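The knob stands free at (313,240), at about -117°. The bowl and fork are undisturbed, and the bottle is upright at (285,390).

```bash
python3 -c "
from workcell import *
print(hand_in())"
```

```text
the job is handed in; nothing more can be done
None
```

I wound the wheel down until it clearly stiffened (about 8 N at the knob, an estimated 0.37 rad past first touch), wound it back up to one full turn above the estimated touch, let go and handed in at about 12 s; the hand-in returned no verdict.

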